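Index the photo turntable to its second click

ROBOT

A 6-joint arm with a two-finger parallel gripper is mounted at the origin on the work surface. World frame = base frame: x ahead of the robot, y to its left, z up, the work surface at z = 0. Lengths are in m, angles in rad, forces in N, time in s.
With the tool pointing down it reaches from about 0.225 to 0.875 m from the base axis. Payload 3.4 kg.
Tool frame: the origin (TCP) lies where the fingers leave the gripper's body, on its centre line; the fingertips stand 73 mm ahead of it and the grasp point (between the pads) lies 54 mm ahead of it (manip.pinch_z is the distance from the TCP to the grasp point, in m); z points along the fingers, y is the line along which they close (so a half turn about z gives the same grasp; the last joint's range is limited). The gripper opens to 85 mm and grips with 20 to 120 N. Pads are 22 mm wide; open, the fingers measure 114 mm over their backs; the gripper's body (76 mm by 85 mm) begins 54 mm behind the grasp point. The pads swing forward as they close: fully open they stand 13 mm farther back than shut.
Start: joints at [-1.228, 0.276, 1.505, -0, 1.361, -0.121], TCP at [0.257, -0.514, 0.304] pointing down, gripper open.
Joint ranges: [-2.89, 2.89], [-0.75, 2.08], [0.22, 2.7], [-1.18, 4.32], [0.11, 2.71], [-2.7, 2.7]. Speed limits (rad/s): [2.57, 2.57, 3.14, 3.14, 3.14, 3.14].

INTERFACE

Orientations are given as a unit quaternion [w, x, y, z].
In Python, from rig import readout, imaging, manip gives the robot as it stands. The module is installed in compiled form; this text tells all that it offers.
- The arm moves only by the tool servo_tool, never from a script. Its argument "moves" is a list of rows, each an object with "dp": the shift along the tool's x, y, z in units of 0.2 m (1.0 is 0.2 m), a list of three; "delta_rot": the turn, a rotation vector about the tool's x, y, z in units of 0.1 rad (1.0 is 0.1 rad), a list of three; "fingers": the opening, from 0 (shut) to 1 (fully open). In form: [{"dp": [dx, dy, dz], "delta_rot": [wx, wy, wz], "fingers": fingers}, ...]. A call has 1 to 5 rows; each row shifts and turns the commanded pose from where the row before left it, along the tool's axes as they then stand; what a row does not reach is not made up. A row lasts 1/10 s, in which the tool goes at most 50 mm and 8.59 degrees, less where a joint would pass 70% of its speed; a pose out of reach is approached as far as the arm can. A call with a number of a shift or a turn outside -1 to 1 is refused whole. A call with a gripper value outside its range is refused whole. The fingers move at their own pace and stop on an object; "force" is the grip in N (left out, the last holds). Time passes only in rows, so rows that do not move let the fingers close. It gives the time, the measured TCP pose, the force, the opening and the grip force at its end, in the units of the state.
- readout.get_state(): the state, without advancing time (a new reading comes with each control period).
- imaging.get_image(name): name is "side" or "top" or "wrist"; returns (picture, depth): 400x640x3 uint8, red, green, blue; 400x640 float32, m along the optical axis (not along the pixel's ray), 0 where there is no reading.
- imaging.calibration(name): a dict with "intrinsics" (3x3 intrinsics, pixels), "dist" ([k1, k2, p1, p2, k3] as OpenCV has them; the pictures are not rectified), "R" (3x3) and "t" (3): a world point X has camera coordinates R X + t; the wrist camera has in their place "hand_eye" (4x4, takes a point from camera to tool coordinates, whose origin is the TCP and whose axes are the flange's). Camera axes: x right, y down, z forward; pixel columns grow to the right and rows downward; lengths in m; the calibration is good to about 2 mm. A picture is of the moment at which its call begins: read the wrist's pose just before it. calibration takes no time and is no camera call.
- manip.sign_off(): hands the job in; it is judged then, once.
The state is a dict: "clock": time; "qpos": joint angles; "qd": joint speeds; "effort": joint torques, N m; "position": TCP position; "ee_rot": TCP orientation; "contact_force": force on the tool from outside, world axes, zero at the start; "moment": the same for the moment, N m; "width": finger opening in m; "gripper_force": force on a finger pad.
Only numpy, scipy, OpenCV 4.12 (cv2) and the standard library are available. Lean on these libraries where they do the work, as an engineer would, in place of code of your own. Each camera call takes 0.05 s, during which the arm holds its last target. There are 200 camera calls.

TASK

On the glass console, push the photo turntable round anticlockwise (seen from above) through the first click it comes to, and leave it seated in the second click, with its orange index plunger dropped in. The clicks are hidden underneath, so feel for them while you push one of the two posts on the rim; keep the ceramic pinecone standing on the disc, and leave everything else on the console as it is.

Things in the scene. Friction and masses are not known exactly. Their poses are not given: they have to be found in the camera images.
- hub (a point): centre of the turntable's aluminium disc, on its vertical axis, at the height of the disc's top face (42 mm above the glass). The disc is 260 mm across and 10 mm thick, on a black skirt. Frame turns with the disc: x towards the orange plunger, y towards post A. A two-sided photo stand is fixed in the middle, 80 mm along x, 34 mm along y at its foot, its top 90 mm above the disc
- post_a (a point): top centre of push post A, an upright aluminium post 18 mm in diameter with a black band, standing 45 mm high on the disc, 112 mm from the hub along the disc's +y
- post_b (a point): top centre of push post B, the same, 112 mm from the hub along the disc's -y
- carousel (a joint): turn of the disc on its base in rad, growing anticlockwise seen from above; starts between two clicks at 0.13 to 0.23. It turns freely with light drag. Clicks are 1.047 rad (60 degrees) apart; where the first one lies is not marked and differs each time (0.15 to 0.95 rad ahead of the start). Climbing out of a click takes about 5 to 8 N at a post
- plunger (a joint): drop in m of the sprung index plunger (orange knob 22 mm in diameter, 90 mm from the hub along the disc's +x): about 0 to 0.0007 while it rides between clicks with the knob's top 27 mm above the disc, about 0.0046 when its nose has dropped into a click; the spring then pulls the disc into line
- plunger_top (a point): centre of the top face of the orange plunger knob
- pinecone: white ceramic pinecone ornament, loose, 54 mm in diameter and 76 mm high, standing on the disc about 82 mm from the hub on the side away from the plunger; origin at the centre of its underside, z up along it
- remote: black streaming remote lying flat, 38 x 140 x 16 mm, loose; origin at the centre of its underside, long axis y
- game_case: blue plastic game case lying flat, 135 x 170 x 14 mm, loose; origin at the centre of its underside
- wood_box: round wooden box, 110 mm in diameter, 63 mm high with its hinged lid closed; origin at the centre of its underside
- wood_lid (a joint): opening of the wooden box's lid in rad, 0 closed
- candle: amber jar candle, 70 mm in diameter and 80 mm high, loose; origin at the centre of its underside
- coasters: stack of round coasters, 96 mm in diameter and 24 mm high, loose; origin at the centre of its underside
Things that resemble listed ones, but are neither listed nor needed, are in the scene too. Leave any blue look-alike of the pinecone alone. Several things have the shape of the wood_box; the one meant has the colours described above.

How it is judged:
On the way:
1. the disc has turned on past the first click (value of joint carousel above 1.2 rad), for 0.05 s.
At the end, for the whole second after the job is handed in: plunger dropped over 3.3 mm in the second click (disc turn 1.39 to 2.15 rad), disc still; pinecone upright within 0.15 rad on the disc, within 115 mm of the hub; remote, game case, candle and coasters within 30 mm of their starts; wooden box closed (value of joint plunger above 0.0033 m and value of joint carousel between 1.39 and 2.15 rad and not (velocity of joint carousel above 0.1 rad/s or velocity of joint carousel below -0.1 rad/s) and angle between pinecone's own z axis and vertical below 0.15 rad and horizontal distance between pinecone and hub below 0.115 m and height (world z) of pinecone above 0.035 m and value of joint wood_lid below 0.1 rad and distance of each of remote, game_case, candle, coasters from where it was at the start of the episode below 0.03 m); the robot touches nothing.
It fails at once if the pinecone is tipped over (angle between pinecone's own z axis and vertical above 0.5 rad).
It fails at once if the wooden box's lid is opened (value of joint wood_lid above 0.3 rad).
It fails at once if the remote, game case, candle or coasters are shoved away or knocked over (distance of any of remote, game_case, candle, coasters from where it was at the start of the episode above 0.05 m or angle between any of remote, game_case, candle, coasters's own z axis and vertical above 0.5 rad).
It also fails if it takes over 54 s, if anything falls off the work surface, if the arm or the gripper's body presses on something with over 40 N, if the wrist force passes 120 N, or if a joint passes its speed limit or range.

## Working session

There is one attempt and no reset: what is moved stays moved. The work goes in short steps, Python scripts to look and compute and a tool call to move; the robot and the scene stay as the last step left them, time stands still between calls to the robot, and variables do not carry over. Pictures are saved under pics/ and viewed, at most 10 in all, crops included, and the job is handed in when it is done.

Besides the shell and the picture viewer there is one more tool, called after ">>>" by a JSON object that holds its "method" and its "body". servo_tool: Moves the arm, as the interface text tells. Its arguments: {"type":"object","properties":{"moves":{"type":"array"},"force":{"type":"number"}},"required":["moves"]}

```bash
mkdir -p pics
cat > h.py <<'E'
import numpy as np, cv2
from rig import readout, imaging, manip
from scipy.spatial.transform import Rotation as Ro
def cloud(name):
    im,d=imaging.get_image(name); c=imaging.calibration(name)
    K=np.array(c["intrinsics"]);D=np.array(c["dist"],float)
    v,u=np.mgrid[0:400,0:640]
    p=cv2.undistortPoints(np.stack([u,v],-1).reshape(-1,1,2).astype(np.float64),K,D).reshape(400,640,2)
    P=np.concatenate([p*d[...,None],d[...,None]],-1)
    W=(P-np.array(c["t"]))@np.array(c["R"])
    W[d==0]=np.nan
    return im,W
def rot(s):
    q=s["ee_rot"]; return Ro.from_quat([q[1],q[2],q[3],q[0]])
E
python3 - <<'E'
from h import *
for n in("top","side"):
    im,W=cloud(n); np.save(n+".npy",W); cv2.imwrite(f"pics/{n}0.png",im[...,::-1]); 
s=readout.get_state();print(s["position"],rot(s).as_matrix().round(3),s["contact_force"],s["clock"],s["width"])
E
```

```text
[ 0.25710053 -0.51390974  0.30309844] [[ 0.894  0.447 -0.001]
 [ 0.447 -0.894  0.002]
 [ 0.    -0.002 -1.   ]] [-1.32005515 -0.35673056  0.40326378] 0.1 0.0854765330109041
```

View pics/top0.png

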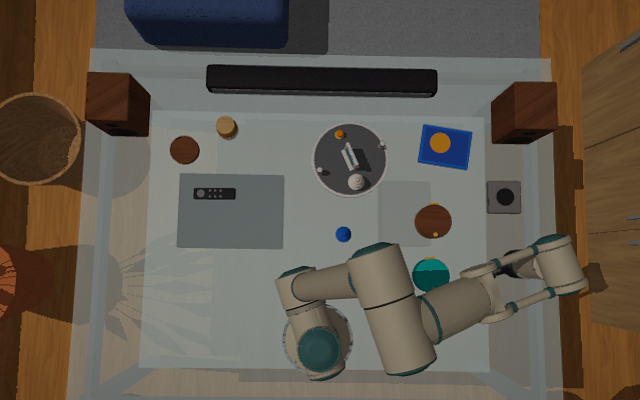

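View pics/side0.png

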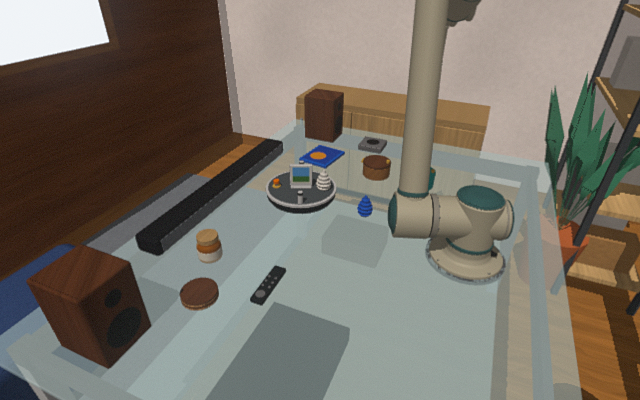

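Top view: turntable at (349,159), with the orange plunger at (340,134), post A at (320,170), post B at (382,147) and the white pinecone at (356,182). Look-alikes: the blue pinecone at (344,234) is not the white one. The orange disc on the game case at (440,143) is not the plunger. The teal round box at (431,274) is not the wood box at (433,221). The side view agrees with this.

Run:
```python
from h import *
W=np.load("top.npy"); im=cv2.imread("pics/top0.png")
def at(u,v,r=2): return np.nanmedian(W[v-r:v+r+1,u-r:u+r+1].reshape(-1,3),0).round(4)
for n,p in dict(plunger=(340,134),A=(320,170),B=(382,147),cone=(356,182),blue=(344,234),wood=(433,221),case=(450,160)).items(): print(n,at(*p,1))
c=at(349,159)
m=(np.hypot(*(W[...,:2]-c[:2]).transpose(2,0,1))<.2)&(abs(W[...,2]-.042)<.006)
pts=W[m][:,:2]; (x,y),r=cv2.minEnclosingCircle(pts.astype(np.float32)); print("hub",x,y,r)
hub=np.array([x,y])
rr=np.hypot(*(W[...,:2]-hub).transpose(2,0,1))
for lo,hi,a in((.095,.128,"posts"),(.08,.1,"knob")):
  z=W[...,2]; mm=(rr>lo)&(rr<hi)&((z>.08)&(z<.095) if a=="posts" else (z>.063)&(z<.075))
  n,l,_,ce=cv2.connectedComponentsWithStats(mm.astype(np.uint8))
  for i in range(1,n):
    q=W[l==i].mean(0); print(a,(l==i).sum(),q.round(4),np.degrees(np.arctan2(q[1]-y,q[0]-x)).round(1),np.hypot(q[0]-x,q[1]-y).round(3))
# heights around
print("max z around",np.nanmax(W[(rr<.13)][:,2]))
cv2.imwrite("pics/crop.png",cv2.resize(im[110:250,290:480],None,fx=4,fy=4,interpolation=cv2.INTER_CUBIC))
```

```text
plunger [ 0.6739 -0.0617  0.0659]
A [0.5472 0.003  0.0877]
B [ 0.6343 -0.2035  0.0459]
cone [ 0.5074 -0.1122  0.1077]
blue [ 0.3416 -0.0782  0.0732]
wood [ 0.3901 -0.3708  0.061 ]
case [ 0.6034 -0.442   0.0142]
hub 0.5951879024505615 -0.09662111848592758 0.13125671446323395
posts 33 [ 0.6399 -0.1977  0.0862] -66.1 0.111
posts 27 [0.5489 0.0071 0.0868] 114.1 0.114
posts 6 [ 0.4974 -0.1068  0.0903] -174.1 0.098
posts 16 [ 0.4985 -0.1236  0.0865] -164.4 0.1
posts 1 [ 0.4915 -0.1086  0.0825] -173.4 0.104
knob 30 [ 0.6759 -0.0579  0.0678] 25.7 0.09
knob 1 [ 0.5198 -0.1387  0.0732] -150.8 0.086
knob 2 [ 0.5117 -0.0902  0.0661] 175.6 0.084
knob 2 [ 0.5106 -0.0961  0.0739] 179.7 0.085
knob 1 [ 0.5025 -0.0898  0.072 ] 175.8 0.093
knob 3 [ 0.4978 -0.0989  0.0679] -178.7 0.097
knob 2 [ 0.4962 -0.1079  0.0719] -173.5 0.1
max z around 0.1425540647459913
```

View pics/crop.png

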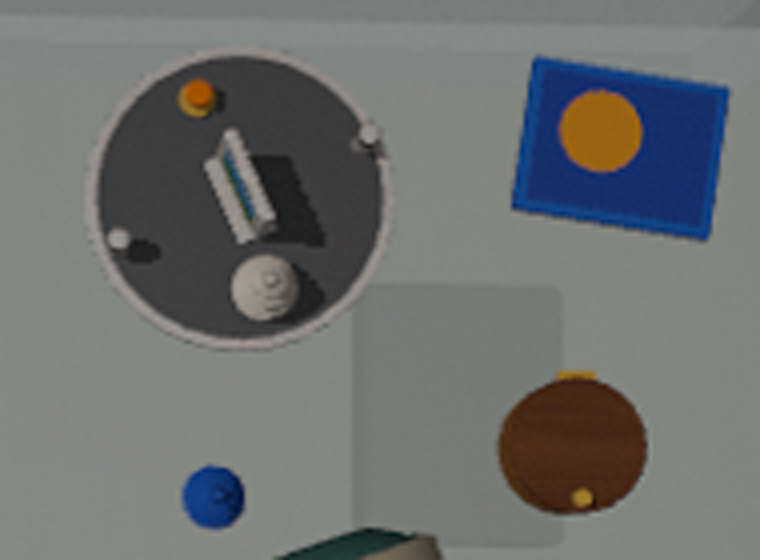

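The close crop confirms the choice: orange knob at (200,93), post B at (370,133), post A at (118,238), white pinecone at (265,288). The disc heading is about 24.3° and the hub is near (0.595,-0.096). I'll straddle post B loosely with a finger on each side along the tangent, so either finger can push or brake it. First I move above it.

>>> {"method": "servo_tool", "body": {"moves": [{"dp": [0.16, -0.037, 0], "delta_rot": [0, 0, 0], "fingers": 0.45}, {"dp": [0.16, -0.037, 0], "delta_rot": [0, 0, 0], "fingers": 0.45}, {"dp": [0.16, -0.037, 0], "delta_rot": [0, 0, 0], "fingers": 0.45}, {"dp": [0.16, -0.037, 0], "delta_rot": [0, 0, 0], "fingers": 0.45}, {"dp": [0.16, -0.037, 0], "delta_rot": [0, 0, 0], "fingers": 0.45}]}}

```text
clock: 0.6
position: [0.3845, -0.4085, 0.3034]
ee_rot: [-0.0, 0.973, 0.23, -0.0]
contact_force: [-0.0, -0.6, 0.1]
width: 0.0385
gripper_force: 0.0
```

>>> {"method": "servo_tool", "body": {"moves": [{"dp": [0.16, -0.037, 0], "delta_rot": [0, 0, 0], "fingers": 0.45}, {"dp": [0.16, -0.037, 0], "delta_rot": [0, 0, 0], "fingers": 0.45}, {"dp": [0.16, -0.037, 0], "delta_rot": [0, 0, 0], "fingers": 0.45}, {"dp": [0.16, -0.037, 0], "delta_rot": [0, 0, 0], "fingers": 0.45}, {"dp": [0.16, -0.037, 0], "delta_rot": [0, 0, 0], "fingers": 0.45}]}}

```text
clock: 1.1
position: [0.5111, -0.3038, 0.3035]
ee_rot: [-0.0, 0.973, 0.23, -0.0]
contact_force: [-0.0, -0.8, 0.0]
width: 0.0381
gripper_force: 0.0
```

>>> {"method": "servo_tool", "body": {"moves": [{"dp": [0.16, -0.037, 0], "delta_rot": [0, 0, 0], "fingers": 0.45}, {"dp": [0.16, -0.037, 0], "delta_rot": [0, 0, 0], "fingers": 0.45}, {"dp": [0.16, -0.037, 0], "delta_rot": [0, 0, 0], "fingers": 0.45}, {"dp": [0.16, -0.037, 0], "delta_rot": [0, 0, 0], "fingers": 0.45}, {"dp": [0.16, -0.037, 0], "delta_rot": [0, 0, 0], "fingers": 0.45}]}}

```text
clock: 1.6
position: [0.6376, -0.1992, 0.3033]
ee_rot: [-0.0, 0.973, 0.23, -0.0]
contact_force: [0.0, -0.5, -0.2]
width: 0.0386
gripper_force: 0.0
```

>>> {"method": "servo_tool", "body": {"moves": [{"dp": [0, 0, 0], "delta_rot": [0, 0, -1], "fingers": 0.45}, {"dp": [0, 0, 0], "delta_rot": [0, 0, -1], "fingers": 0.45}, {"dp": [0, 0, 0], "delta_rot": [0, 0, -1], "fingers": 0.45}, {"dp": [0, 0, 0], "delta_rot": [0, 0, -1], "fingers": 0.45}, {"dp": [0, 0, 0], "delta_rot": [0, 0, -1], "fingers": 0.45}]}}

```text
clock: 2.1
position: [0.6367, -0.2001, 0.3032]
ee_rot: [-0.0, 0.885, 0.465, -0.0]
contact_force: [0.2, -0.1, 0.1]
width: 0.0384
gripper_force: 0.0
```

>>> {"method": "servo_tool", "body": {"moves": [{"dp": [0, 0, 0], "delta_rot": [0, 0, -1], "fingers": 0.45}, {"dp": [0, 0, 0], "delta_rot": [0, 0, -1], "fingers": 0.45}, {"dp": [0, 0, 0], "delta_rot": [0, 0, -1], "fingers": 0.45}, {"dp": [0, 0, 0], "delta_rot": [0, 0, -1], "fingers": 0.45}, {"dp": [0, 0, 0], "delta_rot": [0, 0, -1], "fingers": 0.45}]}}

```text
clock: 2.6
position: [0.6366, -0.2002, 0.3032]
ee_rot: [-0.001, 0.743, 0.67, -0.0]
contact_force: [0.3, -0.2, -0.3]
width: 0.0385
gripper_force: 0.0
```

>>> {"method": "servo_tool", "body": {"moves": [{"dp": [0, 0, 0], "delta_rot": [0, 0, -1], "fingers": 0.45}, {"dp": [0, 0, 0], "delta_rot": [0, 0, -1], "fingers": 0.45}, {"dp": [0, 0, 0], "delta_rot": [0, 0, -1], "fingers": 0.45}, {"dp": [0, 0, 0], "delta_rot": [0, 0, -1], "fingers": 0.45}, {"dp": [0, 0, 0], "delta_rot": [0, 0, -1], "fingers": 0.45}]}}

```text
clock: 3.1
position: [0.6367, -0.2002, 0.3032]
ee_rot: [-0.001, 0.554, 0.833, -0.0]
contact_force: [0.1, -0.4, -0.2]
width: 0.0385
gripper_force: 0.0
```

>>> {"method": "servo_tool", "body": {"moves": [{"dp": [0, 0.024, 0.1], "delta_rot": [0, 0, -0.3], "fingers": 0.45}, {"dp": [0, 0, 0.1], "delta_rot": [0, 0, 0], "fingers": 0.45}, {"dp": [0, 0, 0.1], "delta_rot": [0, 0, 0], "fingers": 0.45}, {"dp": [0, 0, 0.0], "delta_rot": [0, 0, 0], "fingers": 0.45}]}}

```text
clock: 3.5
position: [0.6396, -0.1977, 0.2401]
ee_rot: [-0.004, 0.543, 0.84, -0.001]
contact_force: [-0.2, 0.8, -0.2]
width: 0.0381
gripper_force: 0.0
```

```bash
cat >> h.py <<'E'
def wcloud():
    s=readout.get_state(); im,d=imaging.get_image("wrist"); c=imaging.calibration("wrist")
    K=np.array(c["intrinsics"]);D=np.array(c["dist"],float); H=np.array(c["hand_eye"])
    v,u=np.mgrid[0:400,0:640]
    p=cv2.undistortPoints(np.stack([u,v],-1).reshape(-1,1,2).astype(np.float64),K,D).reshape(400,640,2)
    P=np.concatenate([p*d[...,None],d[...,None]],-1)
    T=P@H[:3,:3].T+H[:3,3]; T[d==0]=np.nan
    return s,im,T,T@rot(s).as_matrix().T+np.array(s["position"])
E
python3 - <<'E'
from h import *
s,im,T,W=wcloud(); cv2.imwrite("pics/w1.png",im[...,::-1])
m=(W[...,2]>.078)&(W[...,2]<.094)&(np.hypot(W[...,0]-.641,W[...,1]+.198)<.03)
print(m.sum(),W[m].mean(0),T[m].mean(0),s["position"])
m=(W[...,2]>.062)&(W[...,2]<.076)&(np.hypot(W[...,0]-.677,W[...,1]+.059)<.02)
print(m.sum(),np.nanmean(W[m],0))
E
```

```text
505 [ 0.64256432 -0.19807904  0.08523542] [-0.00240792  0.00338176  0.15485876] [ 0.63958945 -0.19772619  0.24012085]
841 [ 0.67827201 -0.06063004  0.0672513 ]
```

View pics/w1.png

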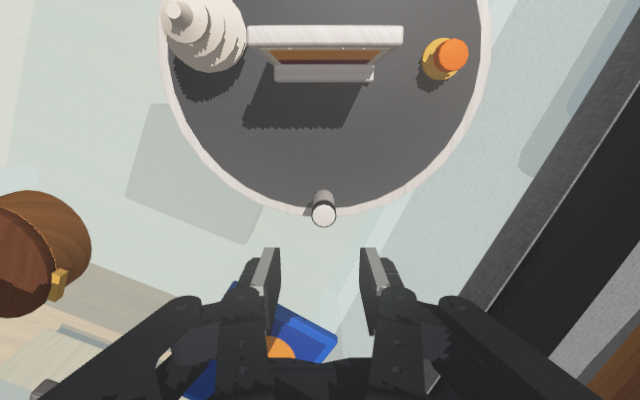

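The wrist view shows post B at (323,213), centred between the fingertips at (262,285) and (375,285). The plunger is visible at (447,55). Descending.

>>> {"method": "servo_tool", "body": {"moves": [{"dp": [-0.01, 0.015, 0.1], "delta_rot": [0, 0, 0], "fingers": 0.45}, {"dp": [0, 0, 0.13], "delta_rot": [0, 0, 0], "fingers": 0.45}, {"dp": [0, 0, 0.13], "delta_rot": [0, 0, 0], "fingers": 0.45}, {"dp": [0, 0, 0.13], "delta_rot": [0, 0, 0], "fingers": 0.45}, {"dp": [0, 0, 0.08], "delta_rot": [0, 0, 0], "fingers": 0.45}]}}

```text
clock: 4.05
position: [0.6448, -0.1991, 0.1292]
ee_rot: [-0.0, 0.543, 0.84, -0.0]
contact_force: [-0.4, 0.2, -0.3]
width: 0.0389
gripper_force: 0.0
```

```bash
cat >> h.py <<'E'
HUB=np.array([.596,-.097])
def knob(tag=None):
    s,im,T,W=wcloud()
    if tag: cv2.imwrite(f"pics/{tag}.png",im[...,::-1])
    r=np.hypot(W[...,0]-HUB[0],W[...,1]-HUB[1])
    hs=cv2.cvtColor(im,cv2.COLOR_RGB2HSV)
    org=(hs[...,0]>5)&(hs[...,0]<18)&(hs[...,1]>170)
    m=org&(r>.07)&(r<.11)&(W[...,2]>.055)&(W[...,2]<.08)
    if m.sum()>20:
        z=np.median(W[m][:,2]); q=W[m&(abs(W[...,2]-z)<.003)].mean(0)
        a=np.arctan2(q[1]-HUB[1],q[0]-HUB[0])
        ring=(r>.06)&(r<.115)&(abs(W[...,2]-.042)<.008)&(np.hypot(W[...,0]-q[0],W[...,1]-q[1])<.04)
        dz=np.nanmedian(W[ring][:,2]); print("knob",m.sum(),q.round(4),"ang",np.degrees(a).round(2),"top-disc mm",((z-dz)*1e3).round(2))
    p=np.array(s["position"]); print("tcp",p.round(4),"ang",np.degrees(np.arctan2(p[1]-HUB[1],p[0]-HUB[0])).round(2),"r",np.hypot(*(p[:2]-HUB)).round(4),"yaw_y",np.degrees(np.arctan2(*rot(s).as_matrix()[[1,0],1])).round(1),"F tool",rot(s).inv().apply(s["contact_force"]).round(2),"q6",s["qpos"][5].round(2),"t",s["clock"])
E
python3 -c "
from h import *
knob('w2')"
```

```text
knob 1879 [ 0.6792 -0.065   0.0674] ang 21.02 top-disc mm 25.5
tcp [ 0.6448 -0.1991  0.1292] ang -64.44 r 0.1131 yaw_y 24.2 F tool [ 0.31 -0.3   0.26] q6 -0.83 t 4.05
```

>>> {"method": "servo_tool", "body": {"moves": [{"dp": [0.00045, 0.0226, 0], "delta_rot": [0, 0, -0.4], "fingers": 0.45}, {"dp": [0.00045, 0.0226, 0], "delta_rot": [0, 0, -0.4], "fingers": 0.45}, {"dp": [0.00045, 0.0226, 0], "delta_rot": [0, 0, -0.4], "fingers": 0.45}, {"dp": [0.00045, 0.0226, 0], "delta_rot": [0, 0, -0.4], "fingers": 0.45}, {"dp": [0.00045, 0.0226, 0], "delta_rot": [0, 0, -0.4], "fingers": 0.45}]}}

```text
clock: 4.6
position: [0.6647, -0.1881, 0.1314]
ee_rot: [0.0, 0.456, 0.89, -0.0]
contact_force: [-1.9, -0.7, -0.9]
width: 0.0384
gripper_force: 0.6
```

```bash
python3 -c "
from h import *
knob()"
```

```text
knob 2564 [ 0.6733 -0.0517  0.0674] ang 30.33 top-disc mm 25.66
tcp [ 0.6647 -0.1881  0.1314] ang -52.96 r 0.1141 yaw_y 35.8 F tool [ 0.52 -1.93  0.89] q6 -1.0 t 4.6
```

>>> {"method": "servo_tool", "body": {"moves": [{"dp": [0.00045, 0.0226, 0], "delta_rot": [0, 0, -0.4], "fingers": 0.45}, {"dp": [0.00045, 0.0226, 0], "delta_rot": [0, 0, -0.4], "fingers": 0.45}, {"dp": [0.00045, 0.0226, 0], "delta_rot": [0, 0, -0.4], "fingers": 0.45}]}}

```text
clock: 4.95
position: [0.6753, -0.1795, 0.1315]
ee_rot: [0.001, 0.402, 0.916, -0.0]
contact_force: [-0.2, -0.5, 0.5]
width: 0.0385
gripper_force: 0.4
```

```bash
python3 -c "
from h import *
knob()"
```

```text
knob 1388 [ 0.6669 -0.0467  0.0671] ang 35.35 top-disc mm 25.31
tcp [ 0.6753 -0.1795  0.1315] ang -46.17 r 0.1144 yaw_y 42.6 F tool [-0.29 -0.48 -0.48] q6 -1.1 t 4.95
```

>>> {"method": "servo_tool", "body": {"moves": [{"dp": [0.0006, 0.0226, 0.003], "delta_rot": [0, 0, -0.4], "fingers": 0.45}, {"dp": [0.0006, 0.0226, 0.003], "delta_rot": [0, 0, -0.4], "fingers": 0.45}, {"dp": [0.00045, 0.0226, 0], "delta_rot": [0, 0, -0.4], "fingers": 0.45}]}}

```text
clock: 5.3
position: [0.6849, -0.17, 0.1302]
ee_rot: [0.001, 0.346, 0.938, -0.0]
contact_force: [0.0, -0.7, 0.0]
width: 0.0384
gripper_force: 0.0
```

```bash
python3 -c "
from h import *
knob()"
```

```text
knob 1141 [ 0.66   -0.0397  0.0665] ang 41.82 top-disc mm 24.5
tcp [ 0.6849 -0.17    0.1302] ang -39.37 r 0.115 yaw_y 49.5 F tool [-0.46 -0.49 -0.01] q6 -1.2 t 5.3
```

>>> {"method": "servo_tool", "body": {"moves": [{"dp": [0.003, 0.0226, 0.002], "delta_rot": [0, 0, -0.4], "fingers": 0.45}, {"dp": [0.003, 0.0226, 0.002], "delta_rot": [0, 0, -0.4], "fingers": 0.45}, {"dp": [0.0006, 0.0226, 0], "delta_rot": [0, 0, -0.4], "fingers": 0.45}]}}

```text
clock: 5.65
position: [0.6911, -0.1597, 0.1291]
ee_rot: [-0.0, 0.289, 0.957, -0.002]
contact_force: [-3.6, -4.6, 1.8]
width: 0.0381
gripper_force: 2.3
```

```bash
python3 -c "
from h import *
knob()"
```

```text
knob 992 [ 0.6523 -0.0337  0.0648] ang 48.37 top-disc mm 22.78
tcp [ 0.6911 -0.1597  0.1291] ang -33.39 r 0.1139 yaw_y 56.4 F tool [ 0.49 -5.83 -1.8 ] q6 -1.31 t 5.65
```

>>> {"method": "servo_tool", "body": {"moves": [{"dp": [0.0006, 0.0226, 0.0], "delta_rot": [0, 0, -0.4], "fingers": 0.45}, {"dp": [0.0006, 0.0226, 0.0], "delta_rot": [0, 0, -0.4], "fingers": 0.45}, {"dp": [0.0006, 0.0226, 0], "delta_rot": [0, 0, -0.4], "fingers": 0.45}]}}

```text
clock: 6.0
position: [0.6987, -0.1469, 0.129]
ee_rot: [0.001, 0.232, 0.973, -0.0]
contact_force: [-2.1, -1.6, 0.5]
width: 0.0389
gripper_force: 0.9
```

```bash
python3 -c "
from h import *
knob()"
```

```text
knob 873 [ 0.6418 -0.0279  0.0664] ang 56.42 top-disc mm 24.2
tcp [ 0.6987 -0.1469  0.129 ] ang -25.92 r 0.1141 yaw_y 63.2 F tool [ 1.17 -2.37 -0.5 ] q6 -1.41 t 6.0
```

First click passed: the force peaked at about 5.8 N with the tool at -33°, and the knob dipped. The second click should be felt near tool angle +24°.

>>> {"method": "servo_tool", "body": {"moves": [{"dp": [0.001, 0.0226, 0.0], "delta_rot": [0, 0, -0.4], "fingers": 0.45}, {"dp": [0.001, 0.0226, 0.0], "delta_rot": [0, 0, -0.4], "fingers": 0.45}, {"dp": [0.001, 0.0226, 0], "delta_rot": [0, 0, -0.4], "fingers": 0.45}, {"dp": [0.001, 0.0226, 0], "delta_rot": [0, 0, -0.4], "fingers": 0.45}, {"dp": [0.001, 0.0226, 0], "delta_rot": [0, 0, -0.4], "fingers": 0.45}]}}

```text
clock: 6.55
position: [0.7064, -0.1255, 0.1288]
ee_rot: [0.001, 0.134, 0.991, -0.0]
contact_force: [-1.2, -0.8, 1.2]
width: 0.0387
gripper_force: 0.6
```

```bash
python3 -c "
from h import *
knob()"
```

```text
knob 1313 [ 0.6259 -0.018   0.0672] ang 69.25 top-disc mm 25.39
tcp [ 0.7064 -0.1255  0.1288] ang -14.46 r 0.114 yaw_y 74.6 F tool [ 0.96 -1.1  -1.23] q6 -1.57 t 6.55
```

>>> {"method": "servo_tool", "body": {"moves": [{"dp": [0.001, 0.0226, 0.0], "delta_rot": [0, 0, -0.4], "fingers": 0.45}, {"dp": [0.001, 0.0226, 0.0], "delta_rot": [0, 0, -0.4], "fingers": 0.45}, {"dp": [0.001, 0.0226, 0], "delta_rot": [0, 0, -0.4], "fingers": 0.45}, {"dp": [0.001, 0.0226, 0], "delta_rot": [0, 0, -0.4], "fingers": 0.45}, {"dp": [0.001, 0.0226, 0], "delta_rot": [0, 0, -0.4], "fingers": 0.45}]}}

```text
clock: 7.1
position: [0.7097, -0.1031, 0.1287]
ee_rot: [0.001, 0.034, 0.999, -0.0]
contact_force: [0.1, -1.4, 0.6]
width: 0.0382
gripper_force: 0.7
```

```bash
python3 -c "
from h import *
knob('w3')"
```

```text
knob 2292 [ 0.6103 -0.0099  0.0673] ang 80.67 top-disc mm 25.51
tcp [ 0.7097 -0.1031  0.1287] ang -3.06 r 0.1138 yaw_y 86.1 F tool [-0.16 -1.43 -0.61] q6 -1.74 t 7.1
```

View pics/w3.png

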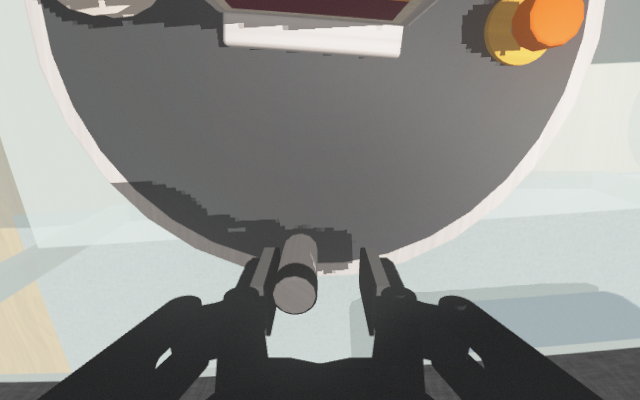

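The post at (295,290) rests on the trailing finger, and the plunger at (550,20) is riding high.

>>> {"method": "servo_tool", "body": {"moves": [{"dp": [0.001, 0.0226, 0.0], "delta_rot": [0, 0, -0.4], "fingers": 0.45}, {"dp": [0.001, 0.0226, 0.0], "delta_rot": [0, 0, -0.4], "fingers": 0.45}, {"dp": [0.001, 0.0226, 0], "delta_rot": [0, 0, -0.4], "fingers": 0.45}, {"dp": [0.001, 0.0226, 0], "delta_rot": [0, 0, -0.4], "fingers": 0.45}]}}

```text
clock: 7.55
position: [0.709, -0.0851, 0.1285]
ee_rot: [0.001, -0.045, 0.999, -0.0]
contact_force: [-0.3, -2.1, -0.0]
width: 0.0387
gripper_force: 0.6
```

```bash
python3 -c "
from h import *
knob()"
```

```text
knob 2689 [ 0.597  -0.0083  0.0674] ang 89.35 top-disc mm 25.67
tcp [ 0.709  -0.0851  0.1285] ang 6.01 r 0.1136 yaw_y 95.2 F tool [ 0.47 -2.04  0.02] q6 -1.88 t 7.55
```

>>> {"method": "servo_tool", "body": {"moves": [{"dp": [0.0007, 0.0113, 0.0], "delta_rot": [0, 0, -0.2], "fingers": 0.45}, {"dp": [0.0007, 0.0113, 0.0], "delta_rot": [0, 0, -0.2], "fingers": 0.45}, {"dp": [0.0007, 0.0113, 0], "delta_rot": [0, 0, -0.2], "fingers": 0.45}]}}

```text
clock: 7.9
position: [0.7078, -0.0781, 0.1282]
ee_rot: [0.001, -0.076, 0.997, -0.0]
contact_force: [0.8, -1.2, 0.1]
width: 0.0387
gripper_force: 0.6
```

```bash
python3 -c "
from h import *
knob()"
```

```text
knob 2750 [ 0.5914 -0.0085  0.0674] ang 92.97 top-disc mm 25.63
tcp [ 0.7078 -0.0781  0.1282] ang 9.6 r 0.1133 yaw_y 98.7 F tool [-0.59 -1.34 -0.09] q6 -1.93 t 7.9
```

>>> {"method": "servo_tool", "body": {"moves": [{"dp": [0.0005, 0.0113, 0.0], "delta_rot": [0, 0, -0.2], "fingers": 0.45}, {"dp": [0.0005, 0.0113, 0.0], "delta_rot": [0, 0, -0.2], "fingers": 0.45}, {"dp": [0.0005, 0.0113, 0], "delta_rot": [0, 0, -0.2], "fingers": 0.45}, {"dp": [0.0005, 0.0113, 0], "delta_rot": [0, 0, -0.2], "fingers": 0.45}]}}

```text
clock: 8.35
position: [0.7054, -0.0687, 0.1279]
ee_rot: [0.0, -0.117, 0.993, 0.0]
contact_force: [0.2, 0.2, -0.0]
width: 0.0386
gripper_force: 0.0
```

```bash
python3 -c "
from h import *
knob()"
```

```text
knob 2795 [ 0.5839 -0.0093  0.0671] ang 97.87 top-disc mm 25.37
tcp [ 0.7054 -0.0687  0.1279] ang 14.49 r 0.113 yaw_y 103.4 F tool [-0.21  0.18  0.04] q6 -2.0 t 8.35
```

>>> {"method": "servo_tool", "body": {"moves": [{"dp": [0.0005, 0.0113, 0.0], "delta_rot": [0, 0, -0.2], "fingers": 0.45}, {"dp": [0.0005, 0.0113, 0.0], "delta_rot": [0, 0, -0.2], "fingers": 0.45}]}}

```text
clock: 8.6
position: [0.7038, -0.0647, 0.1276]
ee_rot: [-0.0, -0.137, 0.991, -0.0]
contact_force: [0.4, -0.8, -0.9]
width: 0.0388
gripper_force: 1.0
```

```bash
python3 -c "
from h import *
knob()"
```

```text
knob 2899 [ 0.5803 -0.0099  0.0669] ang 100.23 top-disc mm 25.23
tcp [ 0.7038 -0.0647  0.1276] ang 16.68 r 0.1125 yaw_y 105.7 F tool [-0.13 -0.89  0.94] q6 -2.03 t 8.6
```

>>> {"method": "servo_tool", "body": {"moves": [{"dp": [0, 0.0113, 0.0], "delta_rot": [0, 0, -0.2], "fingers": 0.45}, {"dp": [0, 0.0113, 0.0], "delta_rot": [0, 0, -0.2], "fingers": 0.45}]}}

```text
clock: 8.85
position: [0.7026, -0.0602, 0.1277]
ee_rot: [-0.0, -0.156, 0.988, 0.0]
contact_force: [-0.4, 0.1, -0.4]
width: 0.0385
gripper_force: 0.2
```

```bash
python3 -c "
from h import *
knob()"
```

```text
knob 2905 [ 0.5769 -0.0106  0.0671] ang 102.45 top-disc mm 25.41
tcp [ 0.7026 -0.0602  0.1277] ang 19.03 r 0.1127 yaw_y 108.0 F tool [0.4  0.18 0.38] q6 -2.07 t 8.85
```

>>> {"method": "servo_tool", "body": {"moves": [{"dp": [0, 0.008, 0.0], "delta_rot": [0, 0, -0.14], "fingers": 0.45}, {"dp": [0, 0.0, 0.0], "delta_rot": [0, 0, 0], "fingers": 0.45}]}}

```text
clock: 9.1
position: [0.7024, -0.0583, 0.128]
ee_rot: [0.0, -0.163, 0.987, 0.0]
contact_force: [0.2, 1.0, 0.4]
width: 0.0387
gripper_force: 0.0
```

```bash
python3 -c "
from h import *
knob()"
```

```text
knob 1600 [ 0.5724 -0.0119  0.0629] ang 105.5 top-disc mm 21.23
tcp [ 0.7024 -0.0583  0.128 ] ang 19.99 r 0.1132 yaw_y 108.7 F tool [-0.48  0.87 -0.44] q6 -2.08 t 9.1
```

The plunger has dropped about 4.3 mm and the fingers are free of the post. Lifting straight up.

>>> {"method": "servo_tool", "body": {"moves": [{"dp": [0, 0, -0.05], "delta_rot": [0, 0, 0], "fingers": 0.6}, {"dp": [0, 0, -0.1], "delta_rot": [0, 0, 0], "fingers": 0.6}, {"dp": [0, 0, -0.15], "delta_rot": [0, 0, 0], "fingers": 0.6}, {"dp": [0, 0, -0.2], "delta_rot": [0, 0, 0], "fingers": 0.6}, {"dp": [0, 0, -0.2], "delta_rot": [0, 0, 0], "fingers": 0.6}]}}

```text
clock: 9.65
position: [0.7022, -0.0588, 0.2698]
ee_rot: [0.0, -0.162, 0.987, 0.0]
contact_force: [1.2, -0.7, 0.1]
width: 0.0515
gripper_force: 0.0
```

>>> {"method": "servo_tool", "body": {"moves": [{"dp": [0, 0, 0], "delta_rot": [0, 0, 0], "fingers": 0.6}, {"dp": [0, 0, 0], "delta_rot": [0, 0, 0], "fingers": 0.6}, {"dp": [0, 0, 0], "delta_rot": [0, 0, 0], "fingers": 0.6}]}}

```text
clock: 9.95
position: [0.7017, -0.0587, 0.2671]
ee_rot: [-0.001, -0.162, 0.987, 0.0]
contact_force: [0.1, -0.1, -0.3]
width: 0.0511
gripper_force: 0.0
```

```bash
python3 -c "
from h import *
knob('w4')"
```

```text
knob 574 [ 0.5673 -0.0127  0.0631] ang 108.79 top-disc mm 21.63
tcp [ 0.7017 -0.0587  0.2671] ang 19.93 r 0.1124 yaw_y 108.7 F tool [-0.06 -0.13  0.34] q6 -2.08 t 9.95
```

View pics/w4.png

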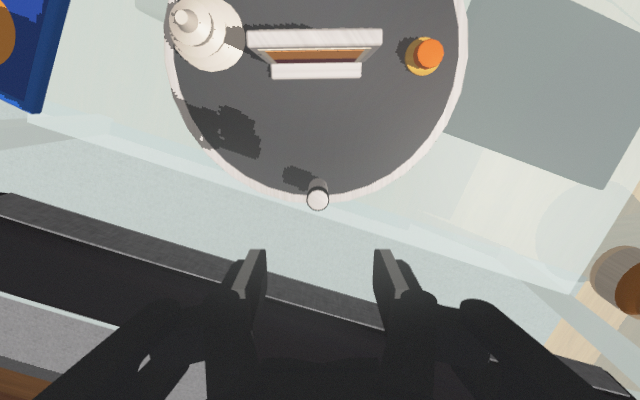

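The wrist view shows the plunger at (430,52), about 4 mm lower than when riding. Post B at (318,198) is free, and the pinecone at (205,30) is upright on the disc. The disc turned about 84°, so the joint is at about 1.65 rad, in the second click.

```bash
python3 -c "
from rig import manip
print(manip.sign_off())"
```

```text
the job is handed in; nothing more can be done
None
```

The job is handed in: by my measurements the turntable went through the first click and is seated in the second (about 1.65 rad) with the plunger dropped about 4 mm, the pinecone upright, and the arm clear; I saw no contact with anything else, but took no final overview picture of the console.

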